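# Stamp the training card and hold

### The arm

A 6-joint arm with a two-finger parallel gripper is mounted at the origin on the work surface. World frame = base frame: x ahead of the robot, y to its left, z up, the work surface at z = 0. Lengths are in m, angles in rad, forces in N, time in s.
With the tool pointing down it reaches from about 0.325 to 0.85 m from the base axis. Payload 4.4 kg.
Tool frame: the origin (TCP) lies between the finger pads; the fingertips stand 17 mm ahead of it and the grasp point (between the pads) lies 2 mm behind it (robot.tip_extent is the x of the fingertips in the tool frame, in m); x points along the fingers, z is the direction in which the jaws open and shut, and the axes are right-handed (so a half turn about x gives the same grasp; the last joint's range is limited). The gripper opens to 94 mm and grips with 3 to 60 N. Pads are 16 mm wide; open, the fingers measure 119 mm over their backs; the gripper's body (75 mm by 177 mm) begins 78 mm behind the grasp point.
Start: joints at [-1.3, 0.207, 1.542, -0, 1.393, -0.15], TCP at [0.235, -0.525, 0.222] pointing down, gripper open.
Joint ranges: [-2.73, 2.73], [-0.86, 2.22], [0.23, 2.46], [-1.11, 4.25], [0.08, 2.63], [-2.82, 2.82]. Speed limits (rad/s): [2.79, 2.79, 3.14, 3.14, 3.14, 3.14].

### API

Orientations are given as a unit quaternion [x, y, z, w].
In Python, from cell import sensors, viewer, robot gives the robot as it stands.
- The arm moves only by the tool step_arm, never from a script. Its argument "motion" is text: rows parted by semicolons, each of 7 numbers parted by spaces: the shift along the tool's x, y, z in mm, then the turn, a rotation vector about the tool's x, y, z in degrees, then the closure in counts, from 0 (fully open) to 255 (shut). In form: tx ty tz rx ry rz hand; .... A call has 1 to 20 rows; each row is the pose to reach, as a shift and turn from the pose commanded when the call began, along the tool's axes at that moment; what a row does not reach only later rows make up. A row lasts 1/8 s, in which the tool goes at most 62.5 mm and 10.7 degrees, less where a joint would pass 70% of its speed; a pose out of reach is approached as far as the arm can. A call with a gripper value outside its range is refused whole. The fingers move at their own pace and stop on an object; "newtons" is the grip in N (left out, the last holds). Time passes only in rows, so rows that repeat a pose let the fingers close. It gives the time, the measured TCP pose, the force and the opening at its end, in the units of the state.
- sensors.sense(): the state, without advancing time (a new reading comes with each control period).
- viewer.camera(name): name is "scene" or "side" or "wrist"; returns the picture (480x640x3 uint8, blue, green, red); there is no depth.
- viewer.get_calibration(name): a dict with "fx", "fy", "cx", "cy" (pixels), "rvec" (rotation vector, rad) and "tvec" (3), from world to camera coordinates, as OpenCV has them. Camera axes: x right, y down, z forward; pixel columns grow to the right and rows downward; lengths in m; the calibration is good to about 2 mm. A picture is of the moment at which its call begins: read the wrist's pose just before it. get_calibration takes no time and is no camera call; for the wrist camera it gives the pose at the moment of the call.
- robot.finish_job(): hands the job in, once; it reports no verdict.
The state is a dict: "time_s": time; "joint_positions": joint angles; "qvel": joint speeds; "effort": joint torques, N m; "position": TCP position; "tool_rot": TCP orientation; "ft_force": force on the tool from outside, world axes, zero at the start; "wrist_torque": the same for the moment, N m; "width": opening from 0.0 (shut) to 1.0 (fully open).
Only numpy, scipy, OpenCV 4.12 (cv2) and the standard library are available. Lean on these libraries where they do the work, as an engineer would, in place of code of your own. Each camera call takes 0.05 s, during which the arm holds its last target. There are 200 camera calls.

### The job

Pick up the red hand stamp and press it gently onto the record card on the sloping desk: its round black foot flat on the sloping card, inside the red ring, and pushed about half-way in against its spring. Finish while still holding it pressed there: do not let go or lift it off. Do not bang the card or push it along its rails, and leave the other things on the table where they are.

Things in the scene. Friction and masses are not known exactly. Their poses are not given: they have to be found in the camera images.
- stamp_grip (a point): red hand stamp, loose, 110 mm tall, about 110 g, standing upright on its foot. This point is on its axis in the middle of its plain round red handle (28 mm across, 60 to 110 mm above the foot's face, the foot being out), 85 mm above the foot's flat face and 25 mm below the top; z points along the stamp, from foot to handle
- stamp_face (a point): centre of the flat underside of the red stamp's black foot; z points along the stamp, from foot to handle. When the stamp stands upright on the table it is at table height
- stamp: the red stamp as a whole. Bottom to top: black round foot 36 mm across (0 to 16 mm), red body 42 mm across with a thin white band (16 to 52 mm), taper (52 to 60 mm), handle. Origin on its axis, where the foot's flat face is when the foot is fully out; z from foot to handle
- foot (a joint): how far the black foot is pushed into the red stamp, in m: 0 fully out, 0.012 fully in (stop). It is sprung: it begins to move at about 1.6 N and needs about 4.9 N at 6 mm, about 8 N fully in
- field (a point): centre of the red ring on the white card's upper face. The ring is 52 mm inside and 58 mm outside diameter, with a small red cross at its centre. Axes of the card: z stands square out of its face (leaning 20 degrees from vertical, towards the desk's low front edge), x runs up the slope, y level along the desk's width
- card: white record card, a stiff slab 180 mm up the slope, 120 mm wide, 3 mm thick, with a red and a blue panel in its upper half; it can slide sideways (its y) between two rails 4 mm higher than its face, held by about 5 N of friction. Origin: centre of its underside; axes as for the ring, whose centre lies 40 mm down the slope from the card's centre
- desk: fixed wooden writing desk, board 220 mm up the slope by 300 mm wide, sloping 20 degrees, its low edge (about 30 mm high) to -x of its own frame, roughly facing the robot, its high edge about 106 mm above the table. Origin on the table under the board's centre; z up
- blue_stamp: blue stamp of the same shape and size standing near the red one; not to be used. Origin at the centre of its underside
- mug: blue mug, 78 mm across, 92 mm tall; origin at the centre of its underside
- coupling: aluminium hose coupling, a ring 68 mm across with two lugs, 40 mm tall; origin at the centre of its underside
- pen: black pen, 130 mm long, lying on the table
- cap: flat red round stamp cap with a yellow disc, 40 mm across, 12 mm high, lying on the table
- torch: yellow torch with a black head, 130 mm long, 42 mm high, lying on the table
Not all that is in view belongs to the job. What is meant by the stamp is not green, and is the smaller of those in its own colour.

How it is judged:
By the outcome, as a careful person would: the job done as asked, in the order asked, and still so for the second after the job is handed in, while the arm keeps its last pose, push and grip.
It also fails if it takes over 34 s, if anything falls off the work surface, if the arm or the gripper's body presses on something with over 40 N, if the wrist force passes 120 N, or if a joint passes its speed limit or range.

## Working session

There is one attempt and no reset: what is moved stays moved. The work goes in short steps, Python scripts to look and compute and a tool call to move; the robot and the scene stay as the last step left them, time stands still between calls to the robot, and variables do not carry over. Pictures are saved under pics/ and viewed, about 8 in all and at most 12, crops included, and the job is handed in when it is done.

Besides the shell and the picture viewer there is one more tool, called after "Emit:" as name(argument=value, ...), one argument or row to a line, values as JSON. step_arm: Moves the arm, as the interface text tells. Its arguments: {"type":"object","properties":{"motion":{"type":"string"},"newtons":{"type":"number"}},"required":["motion"]}

```bash
mkdir -p pics; ls
cat > h.py <<'E'
import numpy as np, cv2
from cell import sensors, viewer, robot
from scipy.spatial.transform import Rotation as R
def cal(n):
    c=viewer.get_calibration(n); K=np.array([[c['fx'],0,c['cx']],[0,c['fy'],c['cy']],[0,0,1.]])
    return K,np.array(c['rvec'],float).ravel(),np.array(c['tvec'],float).ravel()
def ray(C,p):
    K,r,t=C; M=R.from_rotvec(r).as_matrix(); return -M.T@t, M.T@np.linalg.solve(K,[p[0],p[1],1.])
def plane(C,p,z):
    o,d=ray(C,p); return o+d*(z-o[2])/d[2]
def tri(obs):
    A=0;b=0
    for C,p in obs:
        o,d=ray(C,p); d=d/np.linalg.norm(d); P=np.eye(3)-np.outer(d,d); A=A+P;b=b+P@o
    return np.linalg.solve(A,b)
def proj(C,P):
    return cv2.projectPoints(np.atleast_2d(np.array(P,float)),C[1],C[2],C[0],None)[0][:,0]
E
python3 - <<'E'
from h import *
s=sensors.sense();print(s)
for n in ('scene','side','wrist'):
    cv2.imwrite(f'pics/{n}0.png',viewer.camera(n)); c=cal(n); print(n,c[0][0,0],ray(c,(320,240)))
E
```

```text
pics
{'time_s': 0.0, 'joint_positions': array([-1.30053402e+00,  2.07389229e-01,  1.54289760e+00,  2.42412585e-05,
        1.39350752e+00, -1.50527309e-01]), 'qvel': array([-0.00050629,  0.00067912, -0.00136781,  0.0001467 ,  0.00289781,
       -0.00098109]), 'effort': array([-1.45120397e-03, -3.70878375e+01, -2.81419301e+01,  6.97730086e-02,
        3.61978495e-02, -1.81589867e-04]), 'position': array([ 0.23465778, -0.52412146,  0.22133497]), 'tool_rot': array([ 0.38507512,  0.59397287, -0.38402949,  0.59281932]), 'ft_force': array([-0.61595633,  0.16403572, -1.32676135]), 'wrist_torque': array([-0.00222737,  0.02371832, -0.01975803]), 'width': 1.0037183718622733}
scene 500.89305503829473 (array([ 0.99182528, -0.35884209,  0.8398504 ]), array([-0.44993745,  0.48005512, -0.75315848]))
side 577.6258833956439 (array([0.30443277, 0.93080363, 0.72074351]), array([ 0.22002788, -0.76626817, -0.60370392]))
wrist 427.6563735183133 (array([ 0.29755029, -0.49664227,  0.38338204]), array([-0.21142775, -0.09745312, -0.97253941]))
```

View pics/scene0.png

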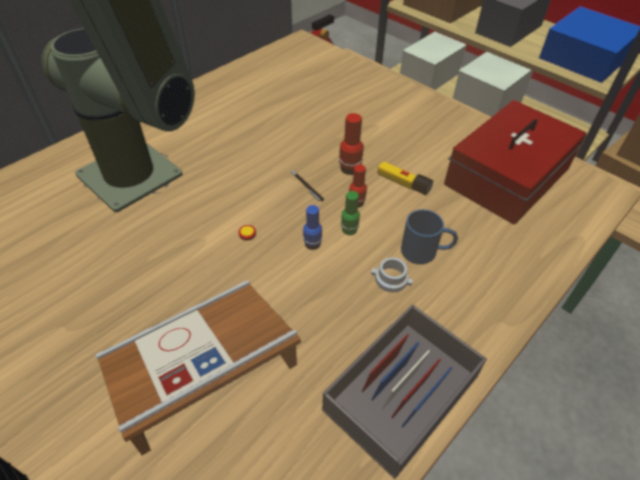

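View pics/side0.png

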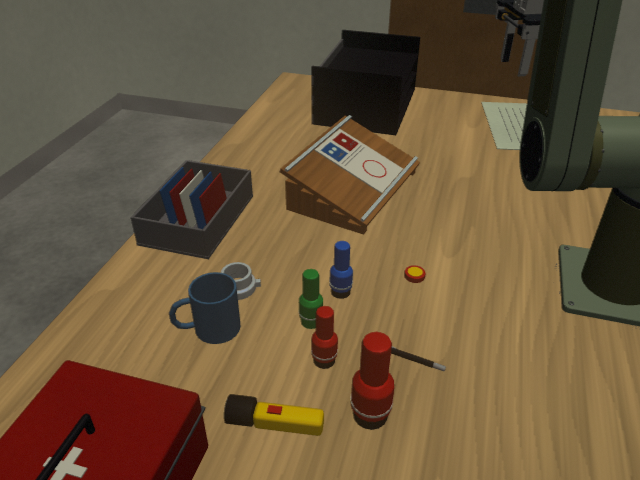

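Scene view: the large red stamp is at (351,145), the small red one at (358,186), green at (351,213) and blue at (312,228). In the side view they are at (373,380), (325,338), (311,300) and (341,270). The small red one fits the description (red, and the smaller of the two reds). I'll confirm it in an enlarged crop.

Run:
```python
from h import *
a=cv2.imread('pics/scene0.png');b=cv2.imread('pics/side0.png')
f=lambda im,x,y,w,h,k:cv2.resize(im[y:y+h,x:x+w],(w*k,h*k),interpolation=cv2.INTER_CUBIC)
A=f(a,325,110,65,130,4);A2=f(b,290,235,110,130,4)
cv2.imwrite('pics/crop1.png',np.hstack([A,A2]))
cs,cd=cal('scene'),cal('side')
# red blobs & ring
for n,im in (('scene',a),('side',b)):
    hsv=cv2.cvtColor(im,cv2.COLOR_BGR2HSV)
    m=(((hsv[...,0]<6)|(hsv[...,0]>172))&(hsv[...,1]>110)&(hsv[...,2]>60)).astype(np.uint8)
    k,l,st,ce=cv2.connectedComponentsWithStats(m)
    for i in range(1,k):
        if st[i,4]>40: print(n,st[i],ce[i].round(1))
```

```text
scene [347   0  34  14 262] [368.2   4.4]
scene [ 544    0   96   25 1399] [595.8   8.2]
scene [387  13  35  18 194] [404.   21.4]
scene [466  45  18  10  93] [473.5  50. ]
scene [532  72  72  34 521] [567.5  89. ]
scene [610  77  26  36 270] [620.8  96.5]
scene [624  87  16  34 285] [633.5 107. ]
scene [ 455  100  130   93 6241] [520.4 145.7]
scene [347 114  14   9 105] [353.3 118.2]
scene [341 141  21  13 174] [350.6 147.4]
scene [354 164  11   9  74] [358.7 168. ]
scene [351 184  14   9  74] [357.9 188.1]
scene [370 335  38  41 155] [387.9 355.4]
scene [400 360  40  47 163] [419.4 382.6]
scene [161 369  31  25 352] [176.  380.9]
side [334 133  24  18 194] [345.3 141.5]
side [170 168  24  43 273] [181.  186.6]
side [199 173  28  50 606] [212.7 196.9]
side [177 209  10  16  70] [181.3 216.4]
side [405 266  20  13  57] [413.9 274.2]
side [317 306  17  14 164] [324.7 312.2]
side [312 332  25  18 232] [324.9 341.2]
side [363 332  28  24 486] [376.9 342.9]
side [    0   361   199   119 15526] [ 96.7 425. ]
side [353 365  41  44 809] [375.  387.9]
side [268 406  14   7  77] [274.3 409.2]
```

View pics/crop1.png

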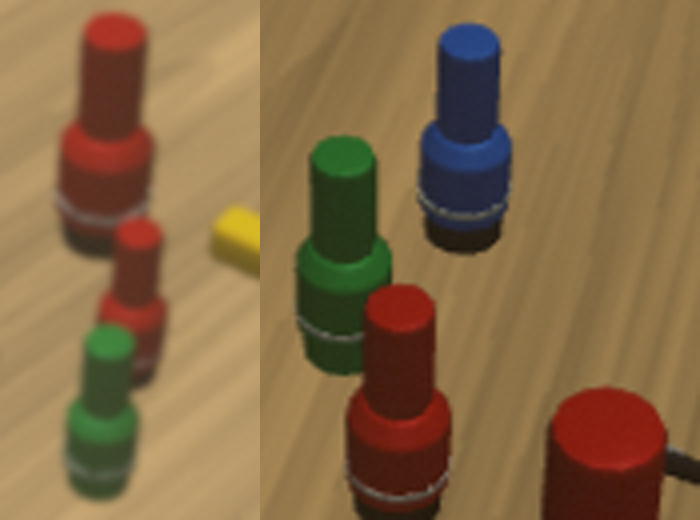

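The crop confirms the small red stamp: top at scene (359.7,168.2) and side (325,311.7). The red one next to it is much bigger. Next I'll triangulate the tops, the ring and the neighbours.

Run:
```python
from h import *
cs,cd=cal('scene'),cal('side')
for n,p,q in (('red',(359.7,168.2),(325,311.7)),('green',(352.5,195.7),(310.7,274.2)),('blue',(312.5,209),(342.5,245.5)),('big',(353.7,118.2),(376.5,342.5))):
    X=tri([(cs,p),(cd,q)]); print(n,X.round(4),(proj(cs,X)-p).round(1),(proj(cd,X)-q).round(1))
E_={}
for n,box in (('scene',(150,320,50,40)),('side',(355,152,40,36))):
    im=cv2.imread(f'pics/{n}0.png').astype(int); x,y,w,h=box
    c=im[y:y+h,x:x+w]; red=c[...,2]-(c[...,0]+c[...,1])//2
    m=red>(35); 
    l=cv2.connectedComponentsWithStats(m.astype(np.uint8)); 
    big=1+np.argmax(l[2][1:,4]); ys,xs=np.nonzero(l[1]==big)
    e=cv2.fitEllipse(np.c_[xs+x,ys+y].astype(np.float32)); print(n,l[2][1:].tolist(),e); E_[n]=e[0]
X=tri([(cs,E_['scene']),(cd,E_['side'])]);print('ring',X.round(4),proj(cs,X)-E_['scene'],proj(cd,X)-E_['side'])
a=cv2.imread('pics/scene0.png');b=cv2.imread('pics/side0.png')
cv2.imwrite('pics/crop2.png',np.hstack([cv2.resize(a[275:445,90:310],(550,425),interpolation=2)[:, :400],cv2.resize(b[110:235,275:425],(400,425),interpolation=2)]))
```

```text
red [0.4706 0.3227 0.1077] [[0. 0.]] [[ 0. -0.]]
green [0.517  0.2454 0.1073] [[-0.1 -0. ]] [[-0.2  0. ]]
blue [0.4856 0.1575 0.1084] [[0.1 0. ]] [[ 0.1 -0. ]]
big [0.3774 0.4043 0.1533] [[-0. -0.]] [[-0.  0.]]
scene [[0, 0, 14, 7, 51], [8, 8, 33, 24, 156]] ((174.0772705078125, 338.986083984375), (18.90127944946289, 33.16029357910156), 63.977352142333984)
side [[23, 0, 17, 11, 102], [7, 8, 25, 18, 100], [0, 25, 17, 11, 97], [38, 34, 2, 2, 3]] ((388.4473876953125, 155.24667358398438), (7.610978603363037, 15.872493743896484), 111.95802307128906)
ring [ 0.4922 -0.2156  0.0776] [[-10.06506692  -5.71675898]] [[-7.95481266  3.91587414]]
```

View pics/crop2.png

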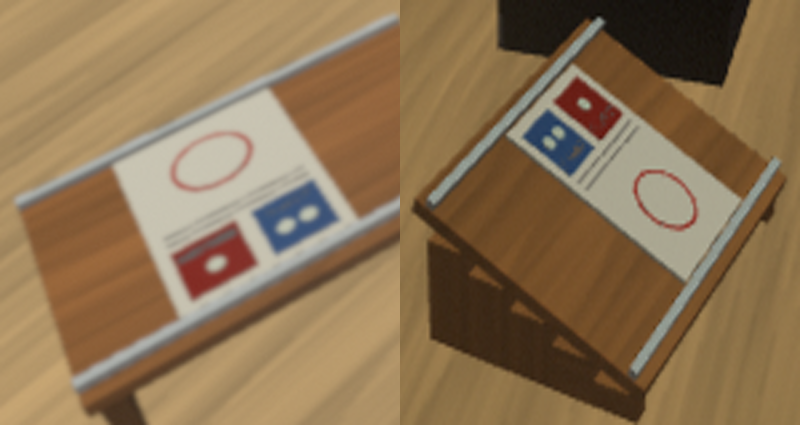

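Run:
```python
from h import *
from scipy.optimize import least_squares
cs,cd=cal('scene'),cal('side')
S=lambda x,y:(x/2.5+90,y/2.5+275); D=lambda x,y:((x-400)*.375+275,y*125/425+110)
e2=(374.4,168.5)
im=cv2.imread('pics/side0.png').astype(int);x,y,w,h=355,152,40,36
c=im[y:y+h,x:x+w];red=c[...,2]-(c[...,0]+c[...,1])//2
l=cv2.connectedComponentsWithStats((red>35).astype(np.uint8))
ys,xs=np.nonzero(l[1]==2);e=cv2.fitEllipse(np.c_[xs+x,ys+y].astype(np.float32));print(e);e2=e[0]
e1=(174.08,338.99)
X=tri([(cs,e1),(cd,e2)]);print('ring',X.round(4),proj(cs,X)-e1,proj(cd,X)-e2)
def fr(yaw): return (R.from_euler('z',yaw)*R.from_euler('y',-20,degrees=True)).as_matrix()
# low/high corners: card x=-50..130 from ring
L=[(-50,60),(-50,-60),(130,-60),(130,60)]
sc=[S(112,163),S(270,88),S(358,218),S(180,320)]
# side: low corners (742,198),(687,282), high (577,66),(505,133)
sd=[D(742,198),D(687,282),D(505,133),D(577,66)]
def res(p,full=False,flip=False):
    M=fr(p[3]); P=[p[:3]+M@(np.array([a,b,0])/1000) for a,b in L]
    if flip:P=[P[i] for i in(1,0,3,2)]
    r=[3*(proj(cs,p[:3])-e1),3*(proj(cd,p[:3])-e2),proj(cs,P)-sc,proj(cd,P)-sd]
    return np.concatenate([q.ravel() for q in r])
for y0 in (0,-.5,.5):
  for fl in (False,True):
    q=least_squares(res,[*X,y0],kwargs=dict(flip=fl));print(fl,q.cost,q.x.round(4),np.degrees(q.x[3]),q.fun.round(1))
```

```text
((374.00152587890625, 168.22927856445312), (14.388107299804688, 24.4615478515625), 116.09356689453125)
ring [ 0.5029 -0.2059  0.0582] [[0.56264496 0.29524812]] [[ 0.43774166 -0.21807612]]
False 13411.647678587493 [ 0.4993 -0.2076  0.0536  0.0409] 2.3456322614886393 [ -2.7   2.9   6.1   4.3  50.6 -31.3 -66.9  41.4 -48.2  36.   81.  -57.
 -11.1  24.2  16.8 -27.   15.7 -14.8 -23.6  29.1]
True 7.575735438324515 [ 0.5022 -0.2057  0.058  -0.2285] -13.090538787235738 [ 1.4  0.2  2.1 -0.1 -0.2  0.2 -1.  -0.4  0.5  1.5  0.   0.2  0.2  0.1
 -0.5 -0.6  0.6 -0.1 -1.5 -1.3]
False 13411.647655208879 [ 0.4993 -0.2076  0.0536  0.041 ] 2.3468249704515567 [ -2.7   2.9   6.1   4.3  50.6 -31.3 -66.9  41.4 -48.2  36.   81.  -57.
 -11.1  24.2  16.8 -27.   15.7 -14.8 -23.6  29.1]
True 7.5757354383242985 [ 0.5022 -0.2057  0.058  -0.2285] -13.090538906324426 [ 1.4  0.2  2.1 -0.1 -0.2  0.2 -1.  -0.4  0.5  1.5  0.   0.2  0.2  0.1
 -0.5 -0.6  0.6 -0.1 -1.5 -1.3]
False 13411.64765169194 [ 0.4993 -0.2076  0.0536  0.0413] 2.3643515286342622 [ -2.7   2.9   6.1   4.3  50.5 -31.3 -66.9  41.4 -48.2  36.   81.  -57.
 -11.1  24.2  16.8 -27.   15.7 -14.8 -23.6  29.1]
True 7.575735438324621 [ 0.5022 -0.2057  0.058  -0.2285] -13.09053859628067 [ 1.4  0.2  2.1 -0.1 -0.2  0.2 -1.  -0.4  0.5  1.5  0.   0.2  0.2  0.1
 -0.5 -0.6  0.6 -0.1 -1.5 -1.3]
```

Ring fit: (0.502,-0.206,0.058), with the desk yawed -13.1° and residuals of about 1 px or less. The expected ring height is about 0.057, so it agrees. The stamp top came out at 0.108 against a true 0.110, also good. Next I'll plan the approach.

```bash
cat >> h.py <<'E'
def pose(xdown,zjaw):
    x=np.array(xdown,float);x/=np.linalg.norm(x);z=np.array(zjaw,float);z-=x*(z@x);z/=np.linalg.norm(z)
    return np.c_[x,np.cross(z,x),z]
def delta(P,M,s=None):
    s=s or sensors.sense();M0=R.from_quat(s['tool_rot']).as_matrix()
    t=M0.T@(np.array(P)-s['position'])*1000; r=R.from_matrix(M0.T@M).as_rotvec(degrees=True)
    return t.round(1),r.round(1)
N=np.array([-np.sin(np.radians(20))*np.cos(-.2285),-np.sin(np.radians(20))*np.sin(-.2285),np.cos(np.radians(20))])
E
python3 - <<'E'
from h import *
s=sensors.sense();M0=R.from_quat(s['tool_rot']).as_matrix();print(M0.round(3))
c=cal('wrist');o,d=ray(c,(320,240));print('cam in tool',(M0.T@(o-s['position'])).round(3),(M0.T@d).round(3))
for a in (41,-139):
  z=[np.cos(np.radians(a)),np.sin(np.radians(a)),0]
  M=pose([0,0,-1],z)
  print(a,delta([.4706,.3227,.225],M))
E
```

```text
[[-0.     0.913  0.408]
 [ 0.002  0.408 -0.913]
 [-1.     0.    -0.002]]
cam in tool [-0.162  0.069  0.   ] [ 0.972 -0.233  0.004]
41 (array([  -2.1,  561.3, -676.8]), array([-1.069e+02, -1.000e-01, -1.000e-01]))
-139 (array([  -2.1,  561.3, -676.8]), array([73.1, -0.1,  0. ]))
```

Emit:
step_arm(
  motion="0 187 -226 -36 0 0 0;0 187 -226 -36 0 0 0;0 187 -226 -36 0 0 0;0 374 -451 -71 0 0 0;0 374 -451 -71 0 0 0;0 374 -451 -71 0 0 0;0 374 -451 -71 0 0 0;0 374 -451 -71 0 0 0;0 374 -451 -71 0 0 0;0 561 -677 -107 0 0 0;0 561 -677 -107 0 0 0;0 561 -677 -107 0 0 0;0 561 -677 -107 0 0 0;0 561 -677 -107 0 0 0;0 561 -677 -107 0 0 0;0 561 -677 -107 0 0 0;0 561 -677 -107 0 0 0",
  newtons=40,
)

```text
time_s: 2.28
position: [0.4701, 0.3208, 0.2224]
tool_rot: [-0.248, 0.662, 0.248, 0.662]
ft_force: [0.4, -0.0, -0.3]
width: 1.001
```

Run:
```python
from h import *
s=sensors.sense();print(s['time_s'],s['position'],s['ft_force'],s['joint_positions'].round(2),delta([.4706,.3227,.225],pose([0,0,-1],[np.cos(np.radians(41)),np.sin(np.radians(41)),0])))
im=viewer.camera('wrist');c=cal('wrist')
print(proj(c,[[.4706,.3227,.110],[.4706,.3227,0],[.517,.245,.11],[.3774,.4043,.153]]).round(1))
cv2.imwrite('pics/w1.png',im)
```

```text
2.275 [0.47011827 0.32077844 0.22241454] [ 0.35942452 -0.04308056 -0.30490456] [ 0.45  0.19  1.56 -0.    1.39 -0.27] (array([-2.6,  1.1,  1.6]), array([ 0., -0.,  0.]))
[[320.3 241.5]
 [319.9 213. ]
 [297.7 363.5]
 [286.9  20.9]]
```

View pics/w1.png

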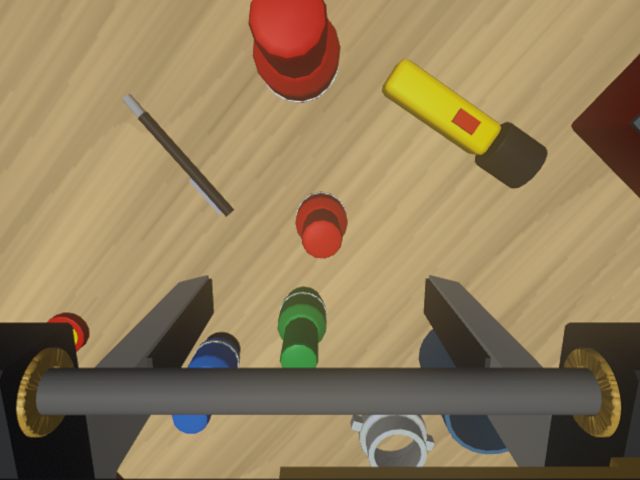

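The wrist view shows the stamp's top at about (322,239) where I predicted (320,241.5), an offset of about 1.5 mm. The finger corridors beside it are clear. I'll refine the position, then descend.

Run:
```python
from h import *
im=cv2.imread('pics/w1.png').astype(int)
hsv=cv2.cvtColor(im.astype(np.uint8),cv2.COLOR_BGR2HSV)
c=im[215:262,298:350]; m=((c[...,2]>185)&(c[...,1]<90)).astype(np.uint8)
l=cv2.connectedComponentsWithStats(m);b=1+np.argmax(l[2][1:,4]);print(l[2][b],l[3][b]+[298,215])
p=l[3][b]+[298,215]
C=cal('wrist');cs,cd=cal('scene'),cal('side')
print(plane(C,p,.11),tri([(cs,(359.7,168.2)),(cd,(325,311.7)),(C,p)]))
P=plane(C,p,.11)*.6+np.array([.4706,.3227,.11])*.4
print(P,delta([P[0],P[1],.083],pose([0,0,-1],[np.cos(np.radians(41)),np.sin(np.radians(41)),0])))
```

```text
[  5   6  32  32 766] [318.50391645 236.33681462]
[0.46741414 0.32453934 0.11      ] [0.46943329 0.32351232 0.10728062]
[0.46868849 0.3238036  0.11      ] (array([139.6,   3.4,   0.9]), array([ 0., -0.,  0.]))
```

Emit:
step_arm(
  motion="20 2 2 0 0 0 0;50 2 2 0 0 0 0;80 2 2 0 0 0 0;105 2 2 0 0 0 0;125 2 2 0 0 0 0;135 2 2 0 0 0 0;139 2 2 0 0 0 0;139 2 2 0 0 0 0;139 2 2 0 0 0 0",
)

```text
time_s: 3.45
position: [0.4713, 0.3254, 0.0845]
tool_rot: [-0.248, 0.661, 0.248, 0.663]
ft_force: [-0.5, -0.6, -0.8]
width: 1.0
```

Run:
```python
from h import *
s=sensors.sense();print(s['position'],s['ft_force'])
im=viewer.camera('wrist');C=cal('wrist')
print(proj(C,[[.4702,.3240,.110],s['position']]).round(1))
cv2.imwrite('pics/w2.png',im)
```

```text
[0.47128806 0.32538285 0.08446748] [-0.46001038 -0.63188114 -0.7584875 ]
[[312.5 340. ]
 [317.6 310.2]]
```

View pics/w2.png

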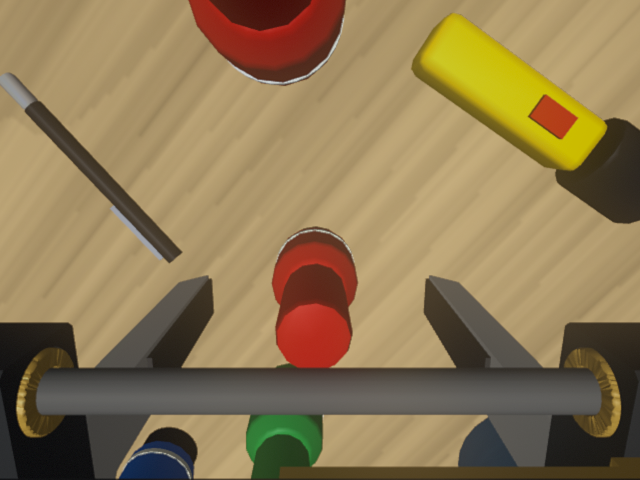

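The top shows at (314,336) and the jaw middle is at x≈319, so I'll shift about -2 mm along z and +1 mm along y. Then close.

Emit:
step_arm(
  motion="1 1 -2 0 0 0 0;1 1 -2 0 0 0 0;1 1 -2 0 0 0 100;1 1 -2 0 0 0 140;1 1 -2 0 0 0 170;1 1 -2 0 0 0 200;1 1 -2 0 0 0 255;1 1 -2 0 0 0 255;1 1 -2 0 0 0 255;1 1 -2 0 0 0 255;1 1 -2 0 0 0 255",
  newtons=40,
)

```text
time_s: 4.88
position: [0.4684, 0.3245, 0.0824]
tool_rot: [-0.248, 0.662, 0.248, 0.662]
ft_force: [1.2, 0.8, -0.6]
width: 0.292
```

Gripped: 0.292 × 94 = 27.4 mm, which matches the 28 mm handle. Lifting.

Emit:
step_arm(
  motion="5 0 0 0 0 0 255;-10 0 0 0 0 0 255;-40 0 0 0 0 0 255;-80 0 0 0 0 0 255;-120 0 0 0 0 0 255;-145 0 0 0 0 0 255;-155 0 0 0 0 0 255;-155 0 0 0 0 0 255;-155 0 0 0 0 0 255",
)

```text
time_s: 6.0
position: [0.4675, 0.324, 0.2358]
tool_rot: [-0.248, 0.663, 0.248, 0.661]
ft_force: [0.3, -0.1, -0.8]
width: 0.296
```

Run:
```python
from h import *
s=sensors.sense();print(s['time_s'],s['position'],s['ft_force'],s['width'])
ring=np.array([.5022,-.2057,.058])
M=pose(-N,[np.cos(-.2285),np.sin(-.2285),0])
for h in (.06,):
    P=ring+N*(h+.0824);print(h,P,delta(P,M))
Mv=pose([0,0,-1],[np.cos(-.2285),np.sin(-.2285),0]);print(delta([P[0],P[1],.235],Mv))
```

```text
6.0 [0.46747149 0.32402479 0.23575795] [ 0.26418252 -0.14635351 -0.84140693] 0.29638869596829687
0.06 [ 0.45476227 -0.1946678   0.19181223] (array([  44.7, -382.5, -350.5]), array([ 53.6, -18.7,  -9.4]))
(array([   1.5, -382.5, -350.6]), array([54.2, -0.2,  0. ]))
```

Emit:
step_arm(
  motion="0 -15 -14 2 0 0 255;0 -45 -41 6 0 0 255;0 -80 -74 11 0 0 255;0 -115 -106 16 0 0 255;0 -150 -138 21 0 0 255;0 -190 -174 27 0 0 255;0 -230 -211 32 0 0 255;0 -270 -247 38 0 0 255;0 -305 -280 43 0 0 255;0 -340 -312 48 0 0 255;0 -365 -335 52 0 0 255;0 -378 -347 54 0 0 255;2 -382 -350 54 -3 -1.5 255;8 -382 -350 54 -8 -4 255;18 -382 -350 54 -13 -6.5 255;30 -382 -350 53.6 -17 -8.5 255;40 -382 -350 53.6 -18.7 -9.4 255;45 -382 -350 53.6 -18.7 -9.4 255;45 -382 -350 53.6 -18.7 -9.4 255;45 -382 -350 53.6 -18.7 -9.4 255",
)

```text
time_s: 8.5
position: [0.4565, -0.1937, 0.1931]
tool_rot: [0.066, 0.568, -0.092, 0.815]
ft_force: [-0.7, 0.2, -1.3]
width: 0.289
```

Run:
```python
from h import *
s=sensors.sense();M=R.from_quat(s['tool_rot']).as_matrix()
ring=np.array([.5022,-.2057,.058])
d=s['position']-N*.0824-ring
print(s['time_s'],s['position'],s['ft_force'],'tilt err',np.degrees(np.arccos(-M[:,0]@N)),'h',d@N,'lat',d-N*(d@N),s['joint_positions'])
A=s['position']; x=M[:,0]
ax=[A-x*.0276,A+x*.0224,A+x*.0824]
crops=[]
for n in ('scene','side','wrist'):
    im=viewer.camera(n);C=cal(n);cv2.imwrite(f'pics/{n}3.png',im)
    p=proj(C,[*ax,ring]);print(n,p.round(1).tolist())
    if n!='wrist':
        u,v=p.mean(0).astype(int);crops.append(cv2.resize(im[max(0,v-60):v+60,max(0,u-65):u+65],(520,480),interpolation=2)[:,60:460]);print('crop org',u-65+15,v-60)
cv2.imwrite('pics/crop3.png',np.hstack(crops))
```

```text
8.5 [ 0.45645717 -0.19366898  0.1930984 ] [-0.67702539  0.21296719 -1.32902848] tilt err 0.24150848493739 h 0.06072136838352104 lat [0.0019352  0.00094294 0.00060831] [-0.67840903 -0.16638976  2.02814181  0.18580377  0.96900708 -0.53216045]
scene [[140.5, 259.9], [151.6, 284.9], [164.1, 312.9], [174.5, 339.0]]
crop org 107 239
side [[404.2, 107.4], [394.6, 126.4], [383.8, 147.7], [374.7, 168.2]]
crop org 339 77
wrist [[317.7, 343.0], [317.9, 291.7], [318.0, 256.2], [315.0, 236.0]]
```

View pics/crop3.png

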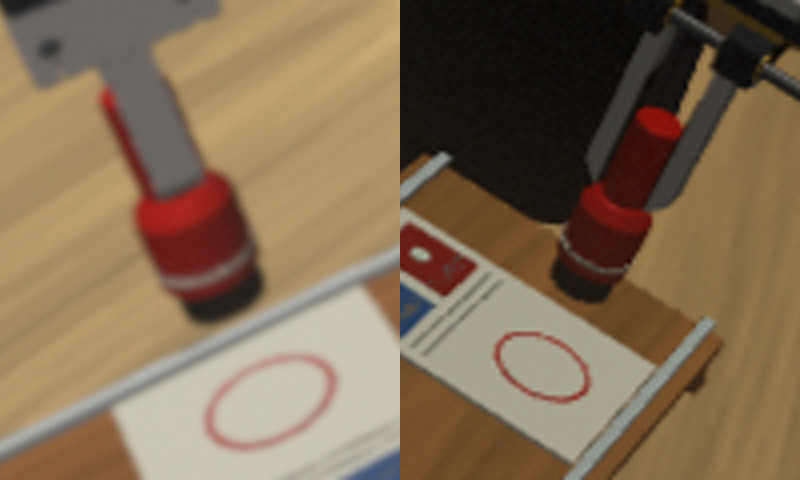

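View pics/wrist3.png

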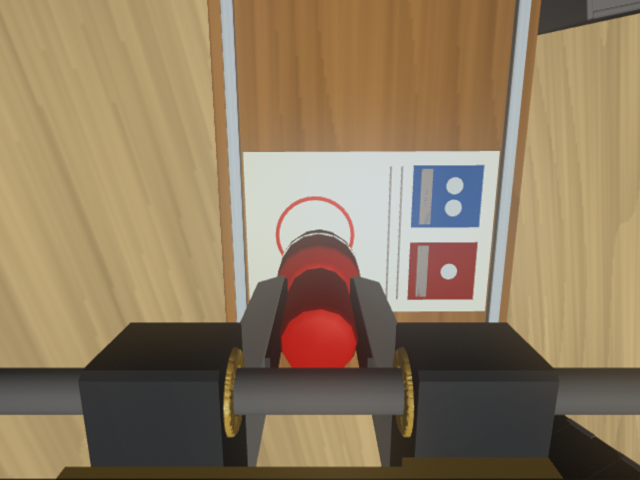

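The stamp is straight in the grip. The foot matches its prediction to about 1 px in both outside views, and the ring in the wrist view is at (315,235) against a predicted (315,236). Next I'll check the card's tilt with the wrist view: top corners (243,153) and (500,151), right lower (487,311).

Run:
```python
from h import *
from scipy.optimize import least_squares
C,cs,cd=cal('wrist'),cal('scene'),cal('side')
S=lambda x,y:(x/2.5+90,y/2.5+275); D=lambda x,y:((x-400)*.375+275,y*125/425+110)
L=np.array([(-50,-60,0),(-50,60,0),(130,60,0),(130,-60,0)])/1000
sc=[S(112,163),S(270,88),S(358,218),S(180,320)]; sd=[D(742,198),D(687,282),D(505,133),D(577,66)]
# scene order matched flip: find correspondence by fit with L flipped
def fr(yaw,t): return (R.from_euler('z',yaw)*R.from_euler('y',-t)).as_matrix()
def res(p):
    P=p[:3]+L@fr(p[3],p[4]).T
    return np.concatenate([3*(proj(cs,p[:3])-(174.3,339.0)).ravel(),3*(proj(cd,p[:3])-(374.3,168.4)).ravel(),(proj(cs,P)-sc).ravel(),(proj(cd,P)-sd).ravel(),
      2*(proj(C,p[:3])-(315,235)).ravel(), (proj(C,P[[0,3,2]])-np.array([(243,153),(500,151),(487,311)])).ravel()*.7])
q=least_squares(res,[.5022,-.2057,.058,-.2285,.349]);print(q.cost,q.x.round(4),np.degrees(q.x[3:]),q.fun.round(1))
s=sensors.sense();ring=q.x[:3];M=pose(-N,[np.cos(-.2285),np.sin(-.2285),0])
for r in (ring,np.array([.5022,-.2057,.058])):
  for h in (.010,.0,-.006): print(h,delta(r+N*(h+.0824),M))
```

```text
17764.294632653164 [ 0.5068 -0.1996  0.0499 -0.3914  0.2214] [-22.42509745  12.68699039] [ 16.7   5.3  -7.   11.7   7.1  -6.6   8.7   1.1  -1.4  20.6  -5.3   9.1
   0.6   4.7  -8.1   1.8  -2.3   5.    2.1   6.    0.5 -21.3  -3.5  98.5
 -28.3 116.1   3.8 -98.5]
0.01 (array([59.3,  5.5, -1.8]), array([ 0. ,  0.2, -0.1]))
0.0 (array([69.3,  5.5, -1.8]), array([ 0. ,  0.2, -0.1]))
-0.006 (array([75.3,  5.5, -1.8]), array([ 0. ,  0.2, -0.1]))
0.01 (array([50.7, -1.5, -1.9]), array([ 0. ,  0.2, -0.1]))
0.0 (array([60.7, -1.5, -1.9]), array([ 0. ,  0.2, -0.1]))
-0.006 (array([66.7, -1.5, -1.9]), array([ 0. ,  0.2, -0.1]))
```

Run:
```python
from h import *
from scipy.optimize import least_squares
C,cs,cd=cal('wrist'),cal('scene'),cal('side')
S=lambda x,y:(x/2.5+90,y/2.5+275); D=lambda x,y:((x-400)*.375+275,y*125/425+110)
L=np.array([(-50,-60,0),(-50,60,0),(130,60,0),(130,-60,0)])/1000
sc=[S(112,163),S(270,88),S(358,218),S(180,320)]; sd=[D(742,198),D(687,282),D(505,133),D(577,66)]
def fr(yaw,t): return (R.from_euler('z',yaw)*R.from_euler('y',-t)).as_matrix()
def res(p,w=.7):
    P=p[:3]+L@fr(p[3],p[4]).T
    return np.concatenate([3*(proj(cs,p[:3])-(174.3,339.0)).ravel(),3*(proj(cd,p[:3])-(374.3,168.4)).ravel(),(proj(cs,P)-sc).ravel(),(proj(cd,P)-sd).ravel(),
      2*(proj(C,p[:3])-(315,235)).ravel(), (proj(C,P[[1,2,3]])-np.array([(243,153),(500,151),(487,311)])).ravel()*w])
q=least_squares(res,[.5022,-.2057,.058,-.2285,.349]);print(q.cost,q.x.round(4),np.degrees(q.x[3:]),q.fun.round(1))
s=sensors.sense();ring=q.x[:3]; n2=fr(*q.x[3:])[:,2]; print('normal diff',np.degrees(np.arccos(n2@N)))
M=pose(-N,[np.cos(-.2285),np.sin(-.2285),0])
for h in (.010,.0,-.006): print(h,delta(ring+N*(h+.0824),M))
```

```text
7.051146210898976 [ 0.5023 -0.2053  0.0577 -0.2234  0.3566] [-12.79904544  20.43147562] [ 1.4  0.1  1.  -0.   0.1  0.6 -0.9 -0.3  0.9  0.7  0.6 -0.3 -0.   0.3
 -0.5 -0.2  0.6 -0.1 -1.6 -1.4 -0.2  0.9 -0.1 -0.7  0.6 -0.1 -0.9  0.4]
normal diff 0.44319749813305614
0.01 (array([51. , -1.1, -2. ]), array([ 0. ,  0.2, -0.1]))
0.0 (array([61. , -1.1, -2. ]), array([ 0. ,  0.2, -0.1]))
-0.006 (array([67. , -1.1, -2. ]), array([ 0. ,  0.2, -0.1]))
```

All three views agree (pose to within 0.5 mm, normal to within 0.5°). Approach to about 9 mm above the card.

Emit:
step_arm(
  motion="6 -1 -2 0 0 0 255;16 -1 -2 0 0 0 255;26 -1 -2 0 0 0 255;36 -1 -2 0 0 0 255;44 -1 -2 0 0 0 255;49 -1 -2 0 0 0 255;52 -1 -2 0 0 0 255;52 -1 -2 0 0 0 255;52 -1 -2 0 0 0 255;52 -1 -2 0 0 0 255",
)

```text
time_s: 9.9
position: [0.4714, -0.198, 0.1433]
tool_rot: [0.066, 0.568, -0.093, 0.815]
ft_force: [0.5, 0.9, -1.9]
width: 0.291
```

```bash
cat > chk.py <<'E'
from h import *
s=sensors.sense();M=R.from_quat(s['tool_rot']).as_matrix();ring=np.array([.5023,-.2053,.0577])
d=s['position']-N*.0824-ring
l=d-N*(d@N)
print(s['time_s'],'tilt',np.degrees(np.arccos(-M[:,0]@N)).round(2),'h mm',(d@N*1000).round(2),'lat tool',(M.T@l*1000).round(2),'Fn',(s['ft_force']@N).round(2),s['ft_force'].round(2),s['width'])
E
python3 chk.py
```

```text
9.9 tilt 0.24 h mm 8.87 lat tool [-0.    0.08 -0.51] Fn -1.9 [ 0.48  0.91 -1.93] 0.2914505869619863
```

Emit:
step_arm(
  motion="1.5 0 0.5 0 0 0 255;3 0 0.5 0 0 0 255;4.5 0 0.5 0 0 0 255;6 0 0.5 0 0 0 255;7 0 0.5 0 0 0 255;7.5 0 0.5 0 0 0 255;8 0 0.5 0 0 0 255;8 0 0.5 0 0 0 255",
)

```text
time_s: 10.9
position: [0.4745, -0.1986, 0.1356]
tool_rot: [0.066, 0.569, -0.092, 0.815]
ft_force: [-0.1, 0.4, -1.3]
width: 0.288
```

```bash
python3 chk.py
```

```text
10.9 tilt 0.22 h mm 0.59 lat tool [-0.    0.2  -0.25] Fn -1.21 [-0.07  0.36 -1.34] 0.2878471257588644
```

Emit:
step_arm(
  motion="0.5 0 0 0 0 0 255;1 0 0 0 0 0 255;1.5 0 0 0 0 0 255;2 0 0 0 0 0 255;2 0 0 0 0 0 255;2 0 0 0 0 0 255",
)

```text
time_s: 11.65
position: [0.4752, -0.1988, 0.1338]
tool_rot: [0.066, 0.569, -0.092, 0.815]
ft_force: [-1.3, 0.5, 0.4]
width: 0.295
```

```bash
python3 chk.py
```

```text
11.65 tilt 0.22 h mm -1.32 lat tool [-0.    0.17 -0.17] Fn 0.82 [-1.32  0.49  0.37] 0.2948236020851073
```

Contact at h≈0: the force rose about 2.2 N. Advancing slowly to half-way.

Emit:
step_arm(
  motion="0.5 0 0 0 0 0 255;1 0 0 0 0 0 255;1.5 0 0 0 0 0 255;2 0 0 0 0 0 255;2.5 0 0 0 0 0 255;3 0 0 0 0 0 255;3.5 0 0 0 0 0 255;4 0 0 0 0 0 255;4.5 0 0 0 0 0 255;4.5 0 0 0 0 0 255;4.5 0 0 0 0 0 255;4.5 0 0 0 0 0 255",
)

```text
time_s: 13.15
position: [0.4767, -0.1992, 0.1296]
tool_rot: [0.066, 0.569, -0.092, 0.815]
ft_force: [-1.4, 0.2, 3.4]
width: 0.297
```

Run:
```python
import chk
from h import *
s=sensors.sense();M=R.from_quat(s['tool_rot']).as_matrix();A=s['position'];x=M[:,0];ring=chk.ring
F=[];crops=[]
for i in range(4):
  for n in ('scene','side','wrist'):
    im=viewer.camera(n);F.append(sensors.sense()['ft_force']@N)
    if i==0 and n!='wrist':
        p=proj(cal(n),[A+x*.04,ring]);print(n,p.round(1).tolist());u,v=p.mean(0).astype(int)
        crops.append(cv2.resize(im[v-40:v+40,u-33:u+33],(396,480),interpolation=2))
    if i==0 and n=='wrist':cv2.imwrite('pics/wrist4.png',im)
print(np.mean(F),np.std(F));cv2.imwrite('pics/crop4.png',np.hstack(crops))
```

```text
13.15 tilt 0.22 h mm -5.86 lat tool [-0.    0.18 -0.16] Fn 3.65 [-1.4   0.21  3.37] 0.2967250138573745
scene [[168.0, 323.3], [174.8, 339.0]]
side [[380.6, 156.4], [374.6, 168.4]]
3.8240192178592483 0.3893834484740649
```

View pics/crop4.png

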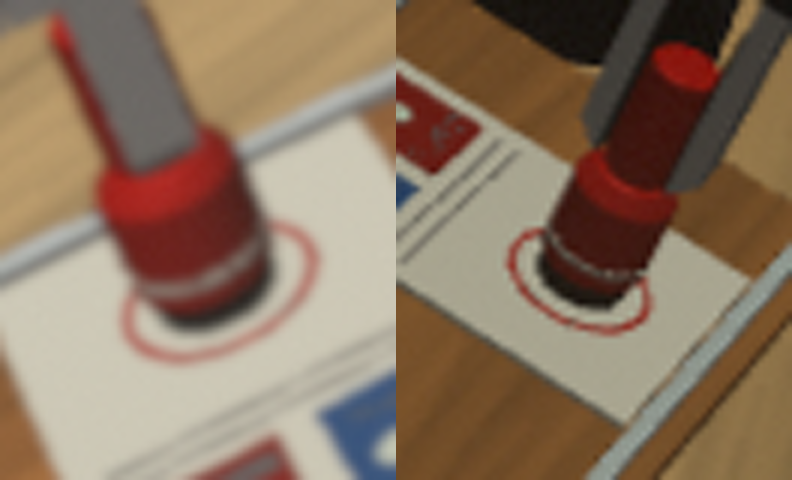

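View pics/wrist4.png

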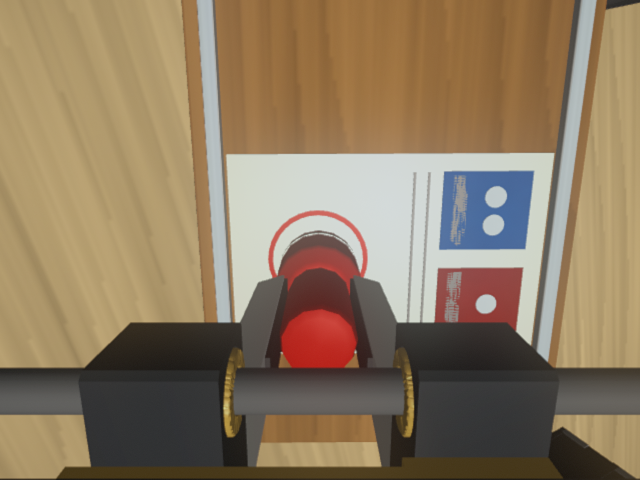

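Both outside crops show the black foot flat on the card, inside the red ring with a gap all round, and about half pushed in. The ring and card have not shifted: the ring is at scene (174.8,339) and side (374.6,168.4). The normal force is about 5.2 N net and travel past contact is about 5.9 mm, so I'm handing in.

```bash
python3 -c "
import chk
from h import robot
robot.finish_job()"
```

```text
13.75 tilt 0.22 h mm -5.86 lat tool [-0.    0.19 -0.17] Fn 3.56 [-1.69  1.18  3.09] 0.28980085079969137
the job is handed in; nothing more can be done
```

I gripped the small red stamp, carried it over the others and pressed it square onto the sloping card. I handed the job in at 13.8 s with the stamp still held and pressed.

**Last checks:**
- **Depth:** the foot is about 5.9 mm in, counted from where I measured the card's face to be. The net push is about 5 N, after allowing for the stamp's weight; half-way should need 4.9 N. The force readings vary by about 0.4 N.
- **Position:** the tool is within 0.3 mm of the ring's centre and 0.2° of square to the fitted card. The three-view fit puts the card's tilt within about 0.5° of that.
- **Cameras:** the scene and side pictures show the foot inside the ring and the card where it was.

**Slip on my part:** the first row of the lift pushed 5 mm down before going up, because the tool's x axis points down. The foot probably sprang in briefly against the table. The stamp still sat straight in the grip afterwards, with the foot where I predicted to about 1 pixel.

I did not take a final overall picture of the other objects; nothing showed that the arm had touched them.

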